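# Pack the pattern weights and stack the button tins on the bail-arm tote

### The job

Tidy the tailor's bench: put every iron pattern weight into the blue tote, then swing both of its red bail arms all the way in, so that they lie flat across the open top. Then stack all the button tins, lying flat and in any order, on the two bails in a single column over the middle of the tote, each tin squarely on the one below with its length along the tote's length; leave the iron and the thread cones where they stand.

Things in the scene. Friction and masses are not known exactly. Their poses are not given: they have to be found in the camera images.
- tote: blue open-topped plastic tote fixed to the bench, 210 mm long (its x, roughly along world y) x 160 mm wide (its y) x 90 mm high, walls and floor 5 mm; origin at the centre of its underside, z up. A bail arm is hinged at each end, pivot axes along tote y at tote x = +98 mm (bail_l) and -98 mm (bail_r), both 94 mm above its underside
- bail_l (a joint): angle of the bail at the tote's +x end: a U of 8 mm red-lacquered round steel rod, legs 60 mm long just outside the side walls, joined by a crossbar 174 mm long. 0 = lying level outwards, beyond the tote's end; 1.57 = upright; 3.14 = lying level inwards across the top, on its stop (crossbar then at tote x = +38 mm, its top 98 mm above the bench). Stiff pivot: it stays where it is left, about 2 N at the crossbar moves it
- bail_l_bar (a point): middle of the crossbar of bail_l, on the rod's centre line; the crossbar runs along tote y
- bail_r (a joint): angle of the mirror-image bail at the tote's -x end: 0 = level outwards, 3.14 = level inwards across the top (crossbar then at tote x = -38 mm)
- bail_r_bar (a point): middle of the crossbar of bail_r, on the rod's centre line; the crossbar runs along tote y
- tin_red_mid (a point): closed rectangular button tin, red, 130 x 60 x 40 mm high (0.15 to 0.3 kg), flat top and bottom (either may be up in the stack); the point is its centre, 20 mm above its underside; x along its 130 mm length, y across its 60 mm width, z through its 40 mm height. May be absent
- tin_yellow_mid (a point): closed rectangular button tin, yellow, 130 x 60 x 40 mm high (0.15 to 0.3 kg), flat top and bottom (either may be up in the stack); the point is its centre, 20 mm above its underside; x along its 130 mm length, y across its 60 mm width, z through its 40 mm height. May be absent
- tin_green_mid (a point): closed rectangular button tin, green, 130 x 60 x 40 mm high (0.15 to 0.3 kg), flat top and bottom (either may be up in the stack); the point is its centre, 20 mm above its underside; x along its 130 mm length, y across its 60 mm width, z through its 40 mm height. May be absent
- tin_white_mid (a point): closed rectangular button tin, white, 130 x 60 x 40 mm high (0.15 to 0.3 kg), flat top and bottom (either may be up in the stack); the point is its centre, 20 mm above its underside; x along its 130 mm length, y across its 60 mm width, z through its 40 mm height. May be absent
- weight_1_mid (a point): dark iron pattern weight: base 90 x 44 x 24 mm with a bridge handle on top, 62 mm long and 12 mm wide, its top 60 mm above the underside (0.35 to 0.6 kg); the point is on its axis 30 mm above its underside; x along the 90 mm length and the handle, z up. May be absent
- weight_2_mid (a point): dark iron pattern weight: base 90 x 44 x 24 mm with a bridge handle on top, 62 mm long and 12 mm wide, its top 60 mm above the underside (0.35 to 0.6 kg); the point is on its axis 30 mm above its underside; x along the 90 mm length and the handle, z up. May be absent
- iron: white steam iron, 210 x 90 x 120 mm high, standing on its sole; origin under its centre; leave alone
- cone_teal: teal thread cone, 62 mm across, 134 mm high; origin at the centre of its underside; leave alone
- cone_pink: pink thread cone, same size; leave alone
Not all that is in view belongs to the job. Leave any purple look-alike of the part that bears weight_2_mid alone.

How it is judged:
By the outcome, as a careful person would: the job done as asked, in the order asked, and still so for the second after the job is handed in, with the robot touching nothing.
Of tin_red, tin_yellow, tin_green, tin_white only 3 to 4 are there at a start; the rules pass over those that are not, and their reading is None.
Of weight_1, weight_2 only 1 to 2 are there at a start; the rules pass over those that are not, and their reading is None.
At some moment in a run one of tin_red, tin_yellow, tin_green, tin_white, weight_1, weight_2 may be knocked a few centimetres aside while the robot is not near it.
It also fails if it takes over 210 s, if anything falls off the work surface, if the arm or the gripper's body presses on something with over 40 N, if the wrist force passes 120 N, or if a joint passes its speed limit or range.

### The arm

A 6-joint arm with a two-finger parallel gripper is mounted at the origin on the work surface. World frame = base frame: x ahead of the robot, y to its left, z up, the work surface at z = 0. Lengths are in mm, angles in rad, forces in N, time in s.
With the tool pointing down it reaches from about 350 to 875 mm from the base axis. Payload 4.2 kg.
Tool frame: the origin (TCP) lies midway between the tips of the shut fingers; the grasp point (between the pads) lies 19 mm behind it; z points along the fingers, y is the line along which they close (so a half turn about z gives the same grasp; the last joint's range is limited). The gripper opens to 85 mm and grips with 20 to 120 N. Pads are 22 mm wide; open, the fingers measure 114 mm over their backs; the gripper's body (76 mm by 85 mm) begins 54 mm behind the grasp point. The pads swing forward as they close: fully open they stand 13 mm farther back than shut.
Start: joints at [-1.067, 0.385, 0.008, 0, -1.194, -0.259], TCP at [151.494, -606.341, 231.312] pointing down, gripper open.
Joint ranges: [-3.14, 3.14], [-1.21, 2.06], [-1.07, 1.41], [-3.16, 2.05], [-2.99, -0.16], [-3.1, 3.1]. Speed limits (rad/s): [2.79, 2.79, 3.14, 3.14, 3.14, 3.14].

### API

Orientations are given as a unit quaternion [x, y, z, w].
In Python, from workcell import ctrl, cams gives the robot as it stands.
- The arm moves only by the tool apply_moves, never from a script. Its argument "deltas" is one flat list of numbers, 7 for each row, row after row: the turn, a rotation vector about the tool's x, y, z as a fraction of full scale, then the shift along the tool's x, y, z as a fraction of full scale, then the finger opening in mm, from 0 to 85.4. A call has 1 to 20 rows; each row is the pose to reach, as a shift and turn from the pose commanded when the call began, along the tool's axes at that moment; what a row does not reach only later rows make up. Full scale, the value 1, is 40 cm for a shift and 30 degrees for a turn. A row lasts 1/12 s, in which the tool goes at most 41.7 mm and 7.16 degrees, less where a joint would pass 70% of its speed; a pose out of reach is approached as far as the arm can. A call with a number of a shift or a turn outside -1 to 1 is refused whole. A call with a gripper value outside its range is refused whole. The fingers move at their own pace and stop on an object; "squeeze" is the grip in N (left out, the last holds). Time passes only in rows, so rows that repeat a pose let the fingers close. It gives the time, the measured TCP pose, the force, the opening and the grip force at its end, in the units of the state.
- ctrl.get_obs(): the state, without advancing time (a new reading comes with each control period).
- cams.grab_frame(name): name is "side" or "top"; returns (picture, depth): 400x640x3 uint8, red, green, blue; 400x640 float32, mm along the optical axis (not along the pixel's ray), 0 where there is no reading.
- cams.camera_model(name): a dict with "fx", "fy", "cx", "cy" (pixels), "position" and "rotation" of the camera in the world. Camera axes: x right, y down, z forward; pixel columns grow to the right and rows downward; lengths in mm; the calibration is good to about 2 mm. A picture is of the moment at which its call begins. camera_model takes no time and is no camera call.
- ctrl.sign_off(): hands the job in; it is judged then, once.
Trained networks look in the newest picture that a camera, given by its name, has taken for a name from the list of things; names that differ only in an ending like _2 or _b are one class to them, and where a whole thing is asked for, a point or a joint stands for the part that bears it (a point fixed in the world has none). Each returns a list of dicts, best first, with "confidence" (0 to 1); they miss things now and then, are a little off and sometimes report something else, mostly with a low value. They report only what shows in the picture. A call takes as long as a camera call. They do not tell look-alikes from the thing itself.
- cams.trace(camera, label): "mask" (400x640 bool, what is visible of it) and "extent" ([left, top, right, bottom] in pixels, round what is visible of it).
- cams.pinpoint(camera, label): "uv" ([column, row] in pixels: a listed point, or the origin of a listed thing).
The state is a dict: "time_s": time; "qpos": joint angles; "qd": joint speeds; "joint_efforts": joint torques, N m; "eef_pos": TCP position; "tool_rot": TCP orientation; "force": force on the tool from outside, world axes, zero at the start; "moment": the same for the moment, N m; "width": finger opening in mm; "finger_force": force on a finger pad.
Only numpy, scipy, OpenCV 4.12 (cv2) and the standard library are available. Lean on these libraries where they do the work, as an engineer would, in place of code of your own. Each camera call takes 0.05 s, during which the arm holds its last target. There are 200 camera calls.

## Working session

There is one attempt and no reset: what is moved stays moved. The work goes in short steps, Python scripts to look and compute and a tool call to move; the robot and the scene stay as the last step left them, time stands still between calls to the robot, and variables do not carry over. Pictures are saved under pics/ and viewed, at most 14 in all, crops included, and the job is handed in when it is done.

Besides the shell and the picture viewer there is one more tool, called after "Emit:" as name(argument=value, ...) on one line, values as JSON. apply_moves: Moves the arm, as the interface text tells. Its arguments: {"type":"object","properties":{"deltas":{"type":"array","items":{"type":"number"}},"squeeze":{"type":"number"}},"required":["deltas"]}

```bash
mkdir -p pics; ls; cat > h.py <<'E'
import numpy as np,cv2
from workcell import ctrl,cams
from scipy.spatial.transform import Rotation as R
def cam(n):
    m=cams.camera_model(n); r=np.array(m['rotation'],float)
    r=R.from_quat(r).as_matrix() if r.size==4 else r.reshape(3,3)
    return m,r,np.array(m['position'],float)
def grab(n,save=None):
    p,d=cams.grab_frame(n)
    if save: cv2.imwrite('pics/'+save,p[:,:,::-1])
    return p,d
def cloud(n,d):
    m,r,t=cam(n); v,u=np.mgrid[:400,:640]
    c=np.stack([(u-m['cx'])/m['fx']*d,(v-m['cy'])/m['fy']*d,d],-1)
    return c@r.T+t
E
python3 - <<'E'
from h import *
for n in('top','side'):
    p,d=grab(n,n+'0.png'); print(cams.camera_model(n)); np.savez(n+'0.npz',p=p,d=d)
print(ctrl.get_obs())
E
```

```text
pics
{'fx': 512.0434854149725, 'fy': 512.0434854149725, 'cx': 313.385211334354, 'cy': 195.24907694836608, 'position': array([ 318.86442869,  108.80214244, 1726.91722481]), 'rotation': array([ 0.70598201, -0.70510692,  0.04628671, -0.04765681])}
{'fx': 502.82132697470445, 'fy': 502.82132697470445, 'cx': 318.3712706722228, 'cy': 190.77721242463244, 'position': array([ 495.07471584, 1471.76647252, 1130.37356839]), 'rotation': array([-0.01498328,  0.89539965, -0.44474435,  0.01540895])}
{'time_s': 0.1, 'qpos': array([-1.06744343e+00,  3.85504040e-01,  6.76077738e-03, -4.22376260e-04,
       -1.19404123e+00, -2.58603276e-01]), 'qd': array([-0.00040036, -0.00016766,  0.00287905,  0.00035556, -0.00043163,
        0.00045244]), 'joint_efforts': array([ 5.40723777e-04, -3.93319988e+01,  1.88930243e+01,  4.19789135e+00,
       -2.60017463e-03,  4.22394706e-06]), 'eef_pos': array([ 151.32991659, -605.8552805 ,  230.31748054]), 'tool_rot': array([-1.21992229e-01,  9.92530538e-01,  9.95799979e-04, -1.87404818e-04]), 'force': array([-0.02045197,  0.15367096, -1.16123226]), 'moment': array([-0.03050998,  0.00716438, -0.00667004]), 'finger_force': 0.0, 'width': 85.21657654520666}
```

View pics/top0.png

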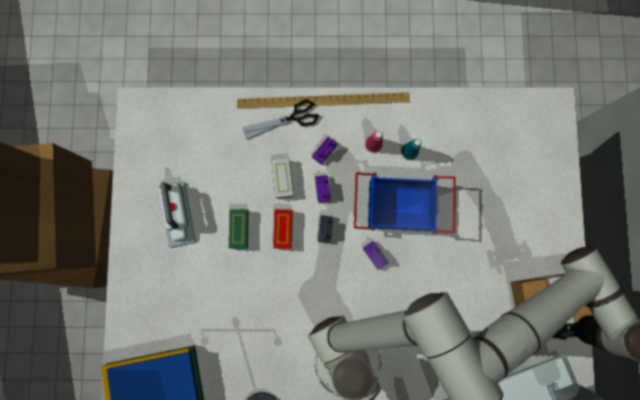

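View pics/side0.png

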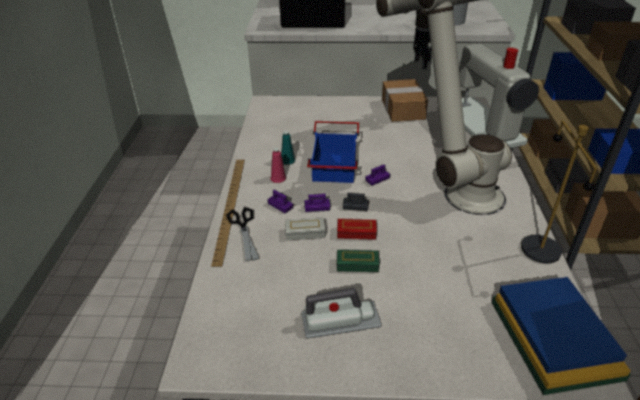

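The top view shows a blue tote at (405,204), with tins in white (282,176), red (284,229) and green (239,229). There is one dark weight at (326,229). The purple look-alikes are at (325,150), (323,189) and (375,255). The dark one is the iron weight, and I'll confirm that in a crop.

```bash
cat >> h.py <<'E'
def masks(p,pc):
    hsv=cv2.cvtColor(p,cv2.COLOR_RGB2HSV).astype(int); h,s,v=hsv[...,0],hsv[...,1],hsv[...,2]
    return h,s,v
def fit(P):
    """top-face points -> centre, yaw (long axis), size"""
    (c,wh,a)=cv2.minAreaRect(P[:,:2].astype(np.float32))
    if wh[0]<wh[1]: a+=90; wh=wh[::-1]
    return np.round(c,1),round((a+90)%180-90,1),np.round(wh,1)
def near(pc,x,y,rx,zlo,zhi):
    return (abs(pc[...,0]-x)<rx)&(abs(pc[...,1]-y)<rx)&(pc[...,2]>zlo)&(pc[...,2]<zhi)
E
python3 - <<'E'
from h import *
z=np.load('top0.npz');p,d=z['p'],z['d'];pc=cloud('top',d)
for n,(u,v) in dict(white=(282,176),red=(284,229),green=(239,229),weight=(326,229),pa=(325,150),pb=(323,189),pc=(375,255)).items():
    x,y,zz=pc[v,u]; 
    m=near(pc,x,y,90,28,52) if n in('white','red','green') else near(pc,x,y,60,12,75)
    k,l=cv2.connectedComponents(m.astype(np.uint8)); m=l==l[v,u]
    print(n,np.round(pc[v,u]),m.sum(),fit(pc[m]),np.round(np.percentile(pc[m][:,2],[10,50,90])))
x,y,zz=pc[204,405]
m=near(pc,x,y,160,75,110); print('tote rim',fit(pc[m]))
h,s,v=masks(p,pc)
red=(s>110)&((h<10)|(h>170))&near(pc,x,y,230,60,300)
for sg in(1,-1):
    q=red&((pc[...,1]-y)*sg>0); P=pc[q]; print('bail',sg,q.sum(),P[np.argmax(P[:,2])].round(),np.round(P.min(0)),np.round(P.max(0)),fit(P))
b=(s>120)&(h>100)&(h<128)&near(pc,x,y,150,70,105);print('blue rim',b.sum(),fit(pc[b]))
c=cv2.resize(p[130:280,210:470],None,fx=3,fy=3,interpolation=cv2.INTER_CUBIC)[:,:,::-1]
cv2.imwrite('pics/c0.png',c)
E
```

```text
white [610. 217.  38.] 697 (array([605. , 217.5]), 7.2, array([131.8,  60.7])) [35. 41. 46.]
red [432. 209.  38.] 721 (array([434. , 214.2]), -1.5, array([129.8,  60.8])) [36. 41. 46.]
green [432. 358.  38.] 732 (array([434.4, 361.5]), 0.6, array([129.9,  60.6])) [35. 41. 46.]
weight [431.  71.  67.] 356 (array([433.9,  73.1]), -6.3, array([90.2, 43.9])) [21. 26. 60.]
pa [696.  74.  50.] 349 (array([702.4,  75.4]), -39.6, array([90.8, 45.7])) [19. 27. 60.]
pb [563.  81.  58.] 352 (array([570.1,  81.6]), 6.6, array([90.1, 44.1])) [20. 26. 60.]
pc [347. -87.  63.] 364 (array([347.5, -93.3]), 34.9, array([89.9, 44.3])) [21. 26. 59.]
tote rim (array([ 512.3, -186.9]), 88.3, array([297. , 188.2]))
bail 1 218 [ 718. -104.  128.] [ 431. -111.   60.] [737. -16. 128.] (array([584.9, -55.2]), -9.2, array([308.4,  68.4]))
bail -1 169 [ 508. -329.  129.] [ 418. -340.   92.] [ 597. -278.  129.] (array([ 506.9, -309.5]), -2.9, array([178.,  54.]))
blue rim 564 (array([ 513. , -177.8]), 87.5, array([212.9, 166.7]))
```

View pics/c0.png

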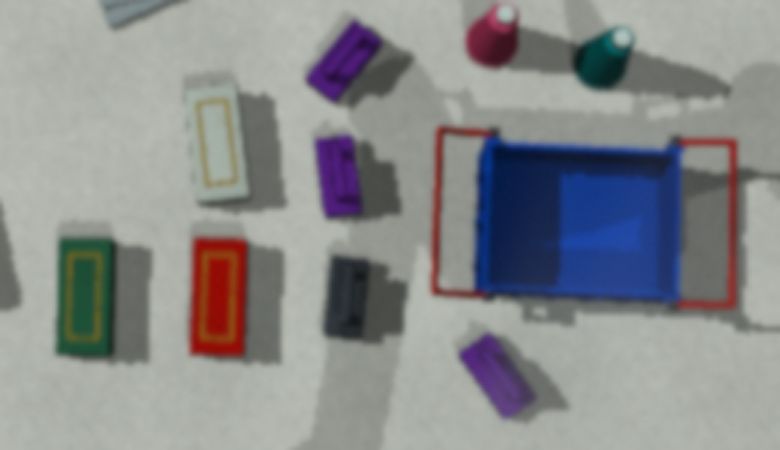

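Crop (346,297) is the only dark iron weight. The purple ones at crop (343,60), (340,175) and (497,375) are decoys and stay where they are. First I'll align the tool with the world axes over open space.

Emit:
apply_moves(deltas=[0,0,0.467,-0.5,0.2,-0.072,60,0,0,0.467,-0.5,0.2,-0.072,60,0,0,0.467,-0.5,0.2,-0.072,60,0,0,0.467,-0.5,0.2,-0.072,60,0,0,0.467,-0.5,0.2,-0.072,60,0,0,0.467,-0.5,0.2,-0.072,60,0,0,0.467,-0.5,0.2,-0.072,60,0,0,0.467,-0.99,0.411,-0.072,60,0,0,0.467,-0.99,0.411,-0.072,60,0,0,0.467,-0.99,0.411,-0.072,60,0,0,0.467,-0.99,0.411,-0.072,60,0,0,0.467,-0.99,0.411,-0.072,60,0,0,0.467,-0.99,0.411,-0.072,60,0,0,0.467,-0.99,0.411,-0.072,60], squeeze=60)

```text
time_s: 1.27
eef_pos: [496.9, -349.9, 258.9]
tool_rot: [-0.001, 1.0, 0.0, -0.001]
force: [-0.0, -0.3, 0.0]
width: 59.8
finger_force: 0.0
```

```bash
python3 - <<'E'
from h import *
for n in('top','side'):
    z=np.load(n+'0.npz');p,d=z['p'],z['d'];pc=cloud(n,d);h,s,v=masks(p,pc)
    red=(s>110)&((h<10)|(h>170))&near(pc,513,-178,200,60,250)&(d>0)
    for sg in(1,-1):
        for band in((440,580),):
            q=red&((pc[...,1]+178)*sg>110)&(pc[...,0]>band[0])&(pc[...,0]<band[1]); P=pc[q]
            if len(P): print(n,'bar',sg,len(P),np.median(P,0).round(1),P.std(0).round(1), 'slope dy/dx',np.polyfit(P[:,0],P[:,1],1).round(3))
        q=red&((pc[...,1]+178)*sg>70);P=pc[q];print('  x ext',P[:,0].min().round(),P[:,0].max().round())
    rim=(s>120)&(h>100)&(h<128)&near(pc,513,-178,150,82,100);print(n,'rim',rim.sum(),fit(pc[rim]))
print(ctrl.get_obs()['qpos'].round(2))
E
```

```text
top bar 1 77 [513.4 -20.3 109.8] [41.3  2.4  3.6] slope dy/dx [-0.043  1.492]
  x ext 431.0 713.0
top bar -1 93 [ 512.8 -331.9  117.1] [40.7  2.8  3.9] slope dy/dx [-4.30000e-02 -3.09826e+02]
  x ext 418.0 597.0
top rim 420 (array([ 512.9, -178.6]), 87.1, array([211.9, 165.3]))
side bar 1 62 [512.2 -18.3 108.7] [42.9  7.4  5.7] slope dy/dx [-0.03 -3.28]
  x ext 434.0 713.0
side bar -1 38 [ 480.3 -329.4  115.1] [37.7  4.7  3.4] slope dy/dx [-2.20000e-02 -3.19381e+02]
  x ext 422.0 599.0
side rim 262 (array([ 517.4, -175.8]), 86.8, array([222.6, 164.8]))
[-0.35  0.34  0.01 -0.   -1.24 -1.22]
```

Emit:
apply_moves(deltas=[0,0,0,0.08,0.5,0.1,60,0,0,0,0.08,0.5,0.1,60,0,0,0,0.08,0.5,0.1,60,0,0,0,0.08,0.5,0.1,60,0,0,0,0.155,0.99,0.2,60,0,0,0,0.155,0.99,0.2,60,0,0,0,0.155,0.99,0.2,60,0,0,0,0.155,0.99,0.2,60,0,0,0,0.155,0.99,0.2,60,0,0,0,0.155,0.99,0.2,60,0,0,0,0.155,0.99,0.2,60,0,0,0,0.155,0.99,0.2,60,0,0,0,0.155,0.99,0.2,60])

```text
time_s: 2.35
eef_pos: [433.6, 43.8, 180.2]
tool_rot: [0.001, 1.0, -0.0, -0.0]
force: [-0.3, 0.3, -0.2]
width: 59.8
finger_force: 0.0
```

```bash
cat >> h.py <<'E'
def look(name='top',save=None,lo=28,hi=52):
    """coarse fits of all blobs with heights in [lo,hi] on the bench, with median colour"""
    p,d=grab(name,save);pc=cloud(name,d)
    m=(pc[...,2]>lo)&(pc[...,2]<hi)&(pc[...,0]>300)&(pc[...,0]<800)&(pc[...,1]>-100)&(pc[...,1]<480)&(d>0)
    k,l,st,_=cv2.connectedComponentsWithStats(m.astype(np.uint8))
    for i in range(1,k):
        if st[i,4]>120: q=l==i; print(st[i,4],np.median(p[q],0),*fit(pc[q]))
    return p,d,pc
E
python3 - <<'E'
from h import *
p,d,pc=look(save='t1.png',lo=18,hi=66)
for c in cams.trace('side','weight_1_mid'): print(c['confidence'],c['extent'])
m=near(pc,434,73,70,10,75)
print(ctrl.get_obs()['eef_pos'])
E
```

```text
304 [ 66.  27. 101.] [702.5  75.2] -39.1 [90.  44.7]
706 [132. 139. 126.] [605.6 217.4] 7.2 [133.   60.5]
326 [ 68.  27. 103.] [570.3  81.8] 7.1 [89.9 43.8]
748 [49. 85. 54.] [434.4 361.6] 0.2 [129.6  60.9]
341 [121.  34.  14.] [462.6 212.5] 0.8 [73.3 60.5]
216 [ 87.  54. 123.] [351.3 -90. ] 34.2 [79.4 42.5]
[433.87990275  43.51578951 180.28927946]
```

Emit:
apply_moves(deltas=[0,0,0.21,0,0.07,0.15,60,0,0,0.21,0,0.07,0.15,60,0,0,0.21,0,0.07,0.25,60,0,0,0.21,0,0.07,0.32,60,0,0,0.21,0,0.07,0.37,60,0,0,0.21,0,0.07,0.372,60,0,0,0.21,0,0.07,0.372,60,0,0,0.21,0,0.07,0.372,0,0,0,0.21,0,0.07,0.372,0,0,0,0.21,0,0.07,0.372,0,0,0,0.21,0,0.07,0.372,0,0,0,0.21,0,0.07,0.372,0,0,0,0.21,0,0.07,0.372,0,0,0,0.21,0,0.07,0.372,0], squeeze=80)

```text
time_s: 3.62
eef_pos: [434.5, 73.3, 32.7]
tool_rot: [0.054, 0.999, 0.0, 0.001]
force: [-1.0, -1.6, 5.7]
width: 10.5
finger_force: 79.0
```

Emit:
apply_moves(deltas=[0,0,0,0,0,-0.05,0,0,0,0,0,0,-0.15,0,0,0,-0.127,0,0,-0.25,0,0,0,-0.127,0,0,-0.35,0,0,0,-0.127,0,0,-0.45,0,0,0,-0.127,0,0,-0.45,0,0,0,-0.127,0,0,-0.45,0])

```text
time_s: 4.2
eef_pos: [433.7, 73.6, 212.9]
tool_rot: [0.022, 1.0, 0.002, 0.002]
force: [-0.8, 0.4, -6.9]
width: 10.6
finger_force: 79.1
```

```bash
cat >> h.py <<'E'
def rel(X,Y,Z):
    """shift to a world TCP target in tool axes, fractions of 400 mm (from measured pose)"""
    o=ctrl.get_obs(); r=R.from_quat(o['tool_rot']); ty=r.as_matrix()[:,1]
    print(o['eef_pos'].round(1),'ty angle',np.degrees(np.arctan2(ty[1],ty[0])).round(2),'->',(r.inv().apply(np.array([X,Y,Z])-o['eef_pos'])/400).round(4),'F',o['force'].round(1),'w',round(float(o['width']),1))
E
python3 -c "
from h import *
rel(513,-178,210);rel(513,-178,37)"
```

```text
[433.7  73.6 212.9] ty angle 87.5 -> [-0.2255 -0.6199  0.0058] F [-0.8  0.4 -6.9] w 10.6
[433.7  73.6 212.9] ty angle 87.5 -> [-0.2239 -0.6215  0.4383] F [-0.8  0.4 -6.9] w 10.6
```

Emit:
apply_moves(deltas=[0,0,0,-0.12,-0.31,0,0,0,0,0,-0.12,-0.31,0,0,0,0,0,-0.12,-0.31,0,0,0,0,0,-0.225,-0.62,0,0,0,0,0,-0.225,-0.62,0,0,0,0,0,-0.225,-0.62,0,0,0,0,0,-0.225,-0.62,0,0,0,0,0,-0.225,-0.62,0,0,0,0,0,-0.225,-0.62,0.1,0,0,0,0,-0.225,-0.62,0.2,0,0,0,0,-0.225,-0.62,0.3,0,0,0,0,-0.225,-0.62,0.38,0,0,0,0,-0.225,-0.62,0.42,0,0,0,0,-0.225,-0.62,0.435,0,0,0,0,-0.225,-0.62,0.435,0,0,0,0,-0.225,-0.62,0.435,30,0,0,0,-0.225,-0.62,0.435,30,0,0,0,-0.225,-0.62,0.435,30])

```text
time_s: 5.7
eef_pos: [512.8, -178.1, 36.9]
tool_rot: [0.021, 1.0, 0.0, -0.0]
force: [-0.6, 0.5, -0.1]
width: 30.0
finger_force: 0.0
```

Emit:
apply_moves(deltas=[0,0,0,0,0,-0.1,30,0,0,0,0,0,-0.2,30,0,0,0,0,0,-0.3,30,0,0,0,0,0,-0.4,30,0,0,0,0,0,-0.4,30,0,0,0,0,0,-0.4,30])

```text
time_s: 6.2
eef_pos: [514.6, -178.5, 200.0]
tool_rot: [0.021, 1.0, -0.0, 0.003]
force: [-0.3, 1.0, -0.3]
width: 30.1
finger_force: 0.0
```

```bash
python3 -c "
from h import *
u=np.array([.0436,.999]);c=np.array([513,-178])
for s,z in((160,180),(157,180)): 
    sg=1 if s==160 else -1
    q=c+u*s*sg; rel(q[0],q[1],z)
"
```

```text
[ 514.6 -178.5  200. ] ty angle 87.54 -> [0.0041 0.401  0.05  ] F [-0.3  1.  -0.3] w 30.1
[ 514.6 -178.5  200. ] ty angle 87.54 -> [ 0.0046 -0.3914  0.05  ] F [-0.3  1.  -0.3] w 30.1
```

Emit:
apply_moves(deltas=[0,0,0,0.004,0.2,0,36,0,0,0,0.004,0.397,0,36,0,0,0,0.004,0.397,0,36,0,0,0,0.004,0.397,0,36,0,0,0,0.004,0.397,0,36,0,0,0,0.004,0.397,0.1,36,0,0,0,0.004,0.397,0.2,36,0,0,0,0.004,0.397,0.28,36,0,0,0,0.004,0.397,0.28,36,0,0,0,0.004,0.397,0.28,36,0,0,0,0.004,0.397,0.28,0,0,0,0,0.004,0.397,0.28,0,0,0,0,0.004,0.397,0.28,0,0,0,0,0.004,0.397,0.28,0,0,0,0,0.004,0.397,0.28,0,0,0,0,0.004,0.397,0.28,0], squeeze=30)

```text
time_s: 7.53
eef_pos: [519.6, -21.6, 87.4]
tool_rot: [0.022, 1.0, -0.001, 0.002]
force: [3.3, -9.9, -2.7]
width: 6.8
finger_force: 29.2
```

```bash
python3 -c "
from h import *
u=np.array([.0436,.999]);c=np.array([513,-178])
o=ctrl.get_obs();print('u',(o['eef_pos'][:2]-c)@u)
rel(513,-178,180)
"
```

```text
u 156.48514079792042
[519.6 -21.6  87.4] ty angle 87.53 -> [-0.0012 -0.3916 -0.231 ] F [ 3.3 -9.9 -2.7] w 6.8
```

Emit:
apply_moves(deltas=[0,0,0,0,-0.01,-0.016,0,0,0,0,0,-0.016,-0.032,0,0,0,0,0,-0.026,-0.048,0,0,0,0,0,-0.037,-0.064,0,0,0,0,0,-0.05,-0.077,0,0,0,0,0,-0.064,-0.089,0,0,0,0,0,-0.08,-0.099,0,0,0,0,0,-0.097,-0.107,0,0,0,0,0,-0.115,-0.112,0,0,0,0,0,-0.133,-0.116,0,0,0,0,0,-0.152,-0.117,0,0,0,0,0,-0.171,-0.116,0,0,0,0,0,-0.171,-0.116,0])

```text
time_s: 8.62
eef_pos: [516.7, -88.7, 135.3]
tool_rot: [0.022, 1.0, 0.0, 0.003]
force: [-0.8, 0.9, 6.2]
width: 6.8
finger_force: 31.0
```

```bash
python3 -c "
from h import *
u=np.array([.0436,.999]);c=np.array([513,-178])
o=ctrl.get_obs();print('u',(o['eef_pos'][:2]-c)@u)
rel(513,-178,180)
"
```

```text
u 89.35681212944087
[516.7 -88.7 135.3] ty angle 87.52 -> [-0.0011 -0.2233 -0.1118] F [-0.8  0.9  6.2] w 6.8
```

Emit:
apply_moves(deltas=[0,0,0,0,-0.018,0.004,0,0,0,0,0,-0.035,0.009,0,0,0,0,0,-0.052,0.017,0,0,0,0,0,-0.068,0.027,0,0,0,0,0,-0.082,0.039,0,0,0,0,0,-0.095,0.053,0,0,0,0,0,-0.106,0.068,0,0,0,0,0,-0.115,0.085,0,0,0,0,0,-0.122,0.102,0,0,0,0,0,-0.127,0.12,0,0,0,0,0,-0.129,0.135,0,0,0,0,0,-0.129,0.148,0,0,0,0,0,-0.129,0.155,0,0,0,0,0,-0.129,0.155,0])

```text
time_s: 9.78
eef_pos: [514.1, -140.5, 70.3]
tool_rot: [0.021, 1.0, -0.001, 0.001]
force: [4.2, -4.2, 8.0]
width: 6.8
finger_force: 34.6
```

```bash
python3 -c "
from h import *
u=np.array([.0436,.999]);c=np.array([513,-178])
o=ctrl.get_obs();print('u',(o['eef_pos'][:2]-c)@u)
q=c-u*155; rel(q[0],q[1],180)
"
```

```text
u 37.48922650855726
[ 514.1 -140.5   70.3] ty angle 87.61 -> [-0.0007 -0.4817 -0.2735] F [ 4.2 -4.2  8. ] w 6.8
```

Emit:
apply_moves(deltas=[0,0,0,0,0,0,24,0,0,0,0,0,0,24,0,0,0,0,0,-0.1,24,0,0,0,0,0,-0.2,24,0,0,0,0,0,-0.27,36,0,0,0,0,-0.1,-0.27,36,0,0,0,0,-0.2,-0.27,36,0,0,0,0,-0.3,-0.27,36,0,0,0,0,-0.4,-0.27,36,0,0,0,0,-0.48,-0.27,36,0,0,0,0,-0.48,-0.27,36,0,0,0,0,-0.48,-0.17,36,0,0,0,0,-0.48,-0.1,36,0,0,0,0,-0.48,-0.06,36,0,0,0,0,-0.48,-0.06,36,0,0,0,0,-0.48,-0.06,0,0,0,0,0,-0.48,-0.06,0,0,0,0,0,-0.48,-0.06,0,0,0,0,0,-0.48,-0.06,0,0,0,0,0,-0.48,-0.06,0])

```text
time_s: 11.45
eef_pos: [505.0, -332.9, 95.7]
tool_rot: [0.022, 1.0, -0.001, 0.001]
force: [-0.4, -5.3, -0.5]
width: 6.7
finger_force: 29.2
```

```bash
python3 -c "
from h import *
u=np.array([.0436,.999]);c=np.array([513,-178])
o=ctrl.get_obs();print('u',(o['eef_pos'][:2]-c)@u)
rel(513,-178,180)
"
```

```text
u -155.11603035100194
[ 505.  -332.9   95.7] ty angle 87.53 -> [-0.0037  0.3873 -0.2117] F [-0.4 -5.3 -0.5] w 6.7
```

Emit:
apply_moves(deltas=[0,0,0,0,0.008,-0.019,0,0,0,0,0,0.016,-0.035,0,0,0,0,0,0.028,-0.05,0,0,0,0,0,0.04,-0.063,0,0,0,0,0,0.055,-0.076,0,0,0,0,0,0.071,-0.085,0,0,0,0,0,0.088,-0.093,0,0,0,0,0,0.105,-0.099,0,0,0,0,0,0.125,-0.103,0,0,0,0,0,0.143,-0.104,0,0,0,0,0,0.162,-0.102,0,0,0,0,0,0.18,-0.099,0,0,0,0,0,0.198,-0.093,0,0,0,0,0,0.214,-0.085,0,0,0,0,0,0.214,-0.085,0])

```text
time_s: 12.7
eef_pos: [509.1, -244.7, 128.6]
tool_rot: [0.021, 1.0, 0.0, 0.001]
force: [-0.8, 2.8, 5.1]
width: 7.1
finger_force: 31.2
```

```bash
python3 -c "
from h import *
u=np.array([.0436,.999]);c=np.array([513,-178])
o=ctrl.get_obs();print('u',(o['eef_pos'][:2]-c)@u)
rel(513,-178,180)
"
```

```text
u -66.84159958032569
[ 509.1 -244.7  128.6] ty angle 87.59 -> [-0.0031  0.1672 -0.1285] F [-0.8  2.8  5.1] w 7.1
```

Emit:
apply_moves(deltas=[0,0,0,0,0.01,0.007,0,0,0,0,0,0.024,0.018,0,0,0,0,0,0.037,0.032,0,0,0,0,0,0.048,0.047,0,0,0,0,0,0.057,0.064,0,0,0,0,0,0.064,0.081,0,0,0,0,0,0.069,0.1,0,0,0,0,0,0.072,0.118,0,0,0,0,0,0.072,0.13,0,0,0,0,0,0.072,0.14,0,0,0,0,0,0.072,0.142,0,0,0,0,0,0.072,0.142,0])

```text
time_s: 13.7
eef_pos: [510.4, -216.6, 73.3]
tool_rot: [0.021, 1.0, 0.0, 0.001]
force: [-3.4, 6.0, 18.7]
width: 6.8
finger_force: 35.1
```

Emit:
apply_moves(deltas=[0,0,0,0,0,0,24,0,0,0,0,0,0,24,0,0,0,0,0,-0.1,24,0,0,0,0,0,-0.2,24,0,0,0,0,0.2,-0.3,24,0,0,0,0,0.4,-0.3,80,0,0,0,0,0.6,-0.3,80,0,0,0,0,0.6,-0.3,80,0,0,0,0,0.6,-0.3,80,0,0,0,0,0.6,-0.3,80,0,0,0,0,0.6,-0.3,80])

```text
time_s: 14.62
eef_pos: [520.2, 27.4, 190.4]
tool_rot: [0.019, 1.0, 0.0, -0.0]
force: [1.0, -1.4, -0.6]
width: 80.1
finger_force: 0.0
```

```bash
python3 - <<'E'
from h import *
p,d,pc=look(save='t2.png',lo=25,hi=54)
h,s,v=masks(p,pc)
red=(s>110)&((h<10)|(h>170))&near(pc,513,-178,130,60,250)&(d>0)
u=np.array([.0436,.999]);c=np.array([513,-178])
for sg in(1,-1):
    q=red&(abs(pc[...,0]-513)<60); P=pc[q]; U=(P[:,:2]-c)@u; k=(U*sg>20)&(U*sg<70)
    print('bar',sg,k.sum(),U[k].mean().round(1),P[k].mean(0).round(1))
P=pc[red];print('red extents (legs)',fit(P))
rel(434.4,361.5,170);rel(434,214,150)
cv2.imwrite('pics/c2.png',cv2.resize(p[130:280,210:500],None,fx=2.7,fy=2.7,interpolation=cv2.INTER_CUBIC)[:,:,::-1])
E
```

```text
520 [133. 140. 127.] [617.8 218.9] 7.5 [106.   60.5]
742 [49. 85. 54.] [434.3 361.3] 0.2 [129.5  62.3]
171 [120.  43.  21.] [404.4 226.7] 0.4 [69.6 36.8]
bar 1 65 37.9 [ 515.7 -140.2   99.4]
bar -1 42 -37.6 [ 517.1 -215.9   97.9]
red extents (legs) (array([ 515.6, -178.1]), 88.1, array([183. , 180.1]))
[519.6  25.3 189.9] ty angle 87.79 -> [0.2451 0.8318 0.0501] F [-0.7 -0.4 -1. ] w 79.9
[519.6  25.3 189.9] ty angle 87.79 -> [0.2318 0.4633 0.1001] F [-0.7 -0.4 -1. ] w 79.9
```

View pics/c2.png

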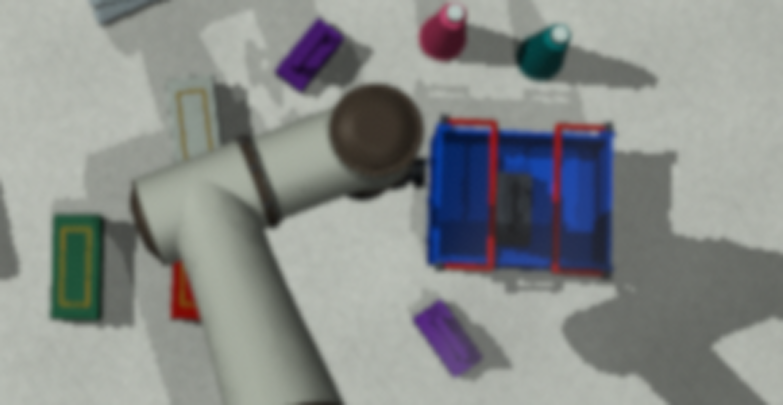

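The view shows both bails lying flat inside (crop bars at x≈492 and 558) and the weight in the tote at (515,208). Next are the tins, starting with green.

Emit:
apply_moves(deltas=[0,0,-0.087,0.12,0.4,0,82,0,0,-0.087,0.12,0.4,0,82,0,0,-0.087,0.12,0.4,0,82,0,0,-0.087,0.245,0.832,0.1,82,0,0,-0.087,0.245,0.832,0.1,82,0,0,-0.087,0.245,0.832,0.1,82,0,0,-0.087,0.245,0.832,0.1,82,0,0,-0.087,0.245,0.832,0.1,82,0,0,-0.087,0.245,0.832,0.1,82,0,0,-0.087,0.245,0.832,0.2,82,0,0,-0.087,0.245,0.832,0.2,82,0,0,-0.087,0.245,0.832,0.2,82])

```text
time_s: 15.67
eef_pos: [435.7, 356.8, 108.4]
tool_rot: [-0.001, 1.0, -0.003, -0.002]
force: [-0.2, 0.3, 0.5]
width: 82.1
finger_force: 0.0
```

```bash
python3 - <<'E'
from h import *
p,d,pc=look(lo=25,hi=54)
print('side');p,d,pc=look('side',lo=30,hi=50)
rel(434.4,361.5,4)
E
```

```text
697 [158. 166. 152.] [604.8 217.5] 7.2 [132.   60.8]
727 [142.  31.  11.] [434.2 214.2] -1.2 [129.8  60.9]
290 [35. 68. 43.] [399.2 360.5] 0.7 [59.4 58.9]
side
145 [17. 40. 97.] [535.7 -72.5] -3.3 [125.5  20.7]
558 [138. 137. 125.] [606.7 221. ] 6.7 [130.   67.4]
237 [116.  32.  24.] [472.3 218.7] -89.4 [76.2 55.6]
173 [74. 23. 17.] [391.5 218.1] 87.1 [68.3 39.2]
679 [38. 57. 39.] [434.6 362.5] 0.9 [128.2  71.2]
[437.5 358.6 111.7] ty angle 90.08 -> [0.008  0.0073 0.2693] F [-0.5  0.8  0.1] w 82.2
```

Emit:
apply_moves(deltas=[0,0,0,0.008,0.006,0.08,82,0,0,0,0.008,0.006,0.16,82,0,0,0,0.008,0.006,0.22,82,0,0,0,0.008,0.006,0.26,82,0,0,0,0.008,0.006,0.268,82,0,0,0,0.008,0.006,0.268,82,0,0,0,0.008,0.006,0.268,82,0,0,0,0.008,0.006,0.268,40,0,0,0,0.008,0.006,0.268,40,0,0,0,0.008,0.006,0.268,40,0,0,0,0.008,0.006,0.268,40,0,0,0,0.008,0.006,0.268,40], squeeze=60)

```text
time_s: 16.77
eef_pos: [434.2, 362.7, 5.7]
tool_rot: [-0.001, 1.0, 0.001, 0.001]
force: [0.7, -1.1, 6.5]
width: 59.4
finger_force: 66.4
```

Emit:
apply_moves(deltas=[0,0,0,0,0,-0.1,40,0,0,0,0,0,-0.2,40,0,0,0,0,0,-0.3,40,0,0,0,0,0,-0.4,40,0,0,0,0,0,-0.5,40,0,0,0,0,0,-0.5,40,0,0,0,0,0,-0.5,40,0,0,0,0,0,-0.5,40])

```text
time_s: 17.43
eef_pos: [432.4, 361.0, 203.2]
tool_rot: [-0.001, 1.0, -0.0, -0.001]
force: [1.0, -0.5, -3.1]
width: 59.0
finger_force: 66.3
```

```bash
python3 - <<'E'
from h import *
rel(514,-178,200); print(ctrl.get_obs()['qpos'].round(2))
E
```

```text
[432.4 361.  203.2] ty angle 90.11 -> [-0.2015 -1.3479  0.008 ] F [ 1.  -0.5 -3.1] w 59.0
[ 0.98  0.3  -0.19 -0.   -1.08 -2.55]
```

Emit:
apply_moves(deltas=[0,0,-0.2,-0.02,-0.1,0,40,0,0,-0.4,-0.04,-0.2,0,40,0,0,-0.6,-0.06,-0.3,0,40,0,0,-0.8,-0.08,-0.4,0,40,0,0,-1,-0.1,-0.5,0,40,0,0,-1,-0.1,-0.6,0,40,0,0,-1,-0.1,-0.67,0,40,0,0,-1,-0.1,-0.67,0,40,0,0,-1,-0.1,-0.67,0,40])

```text
time_s: 18.18
eef_pos: [472.7, 91.9, 201.9]
tool_rot: [-0.258, 0.966, -0.0, -0.002]
force: [0.2, 0.5, -1.8]
width: 58.8
finger_force: 66.2
```

```bash
python3 -c "
from h import *
rel(514,-178,200)"
```

```text
[472.7  91.9 201.9] ty angle 119.95 -> [ 0.2474 -0.6361  0.0054] F [ 0.2  0.5 -1.8] w 58.8
```

Emit:
apply_moves(deltas=[0,0,-0.2,0.04,-0.1,0,40,0,0,-0.4,0.08,-0.2,0,40,0,0,-0.6,0.12,-0.3,0,40,0,0,-0.8,0.16,-0.4,0,40,0,0,-1,0.2,-0.5,0,40,0,0,-1,0.247,-0.636,0,40,0,0,-1,0.247,-0.636,0,40,0,0,-1,0.247,-0.636,0,40,0,0,-1,0.247,-0.636,0,40])

```text
time_s: 18.93
eef_pos: [516.1, -176.8, 201.7]
tool_rot: [-0.5, 0.866, 0.001, -0.001]
force: [-0.6, 0.4, -2.2]
width: 58.8
finger_force: 66.3
```

Emit:
apply_moves(deltas=[0,0,-0.23,0,0,0,40,0,0,-0.46,0,0,0,40,0,0,-0.69,0,0,0,40,0,0,-0.917,0,0,0,40,0,0,-0.917,0,0,0,40,0,0,-0.917,0,0,0,40])

```text
time_s: 19.43
eef_pos: [516.2, -174.3, 203.1]
tool_rot: [-0.692, 0.722, 0.001, -0.0]
force: [-0.1, -0.1, -2.1]
width: 59.2
finger_force: 66.3
```

```bash
cat >> h.py <<'E'
def topview(zt,u0=87.5):
    """fit of the flat top near height zt above the tote"""
    p,d=grab('top');pc=cloud('top',d)
    m=near(pc,514,-178,140,zt-9,zt+9)&(d>0)
    k,l,st,_=cv2.connectedComponentsWithStats(m.astype(np.uint8))
    for i in np.argsort(-st[1:,4])[:2]+1: print(st[i,4],np.median(p[l==i],0),*fit(pc[l==i]),np.median(pc[l==i][:,2]).round(1))
E
python3 - <<'E'
from h import *
rel(514,-178,102);p,d=grab('side','s3.png');pc=cloud('side',d)
h,s,v=masks(p,pc); m=near(pc,514,-178,140,120,260)&(h>45)&(h<85)&(s>60)
print(m.sum(),fit(pc[m]),np.percentile(pc[m][:,2],[2,50,98]).round())
cv2.imwrite('pics/c3.png',cv2.resize(p[60:240,230:430],None,fx=3,fy=3)[:,:,::-1])
E
```

```text
[ 516.2 -174.3  203.1] ty angle 177.6 -> [0.0096 0.0048 0.2527] F [-0.1 -0.1 -2.1] w 59.2
323 (array([ 519.5, -167.2]), -85.6, array([138.9,  68.5])) [205. 238. 245.]
```

View pics/c3.png

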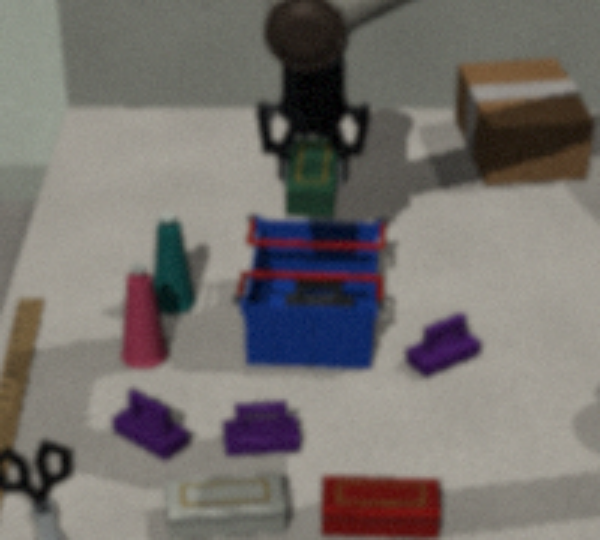

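The green tin (crop 312,180) is held level above the tote with its length along it. Now I'll lower it.

Emit:
apply_moves(deltas=[0,0,0,0.009,0.005,0.05,40,0,0,0,0.009,0.005,0.11,40,0,0,0,0.009,0.005,0.17,40,0,0,0,0.009,0.005,0.21,40,0,0,0,0.009,0.005,0.23,40,0,0,0,0.009,0.005,0.24,40,0,0,0,0.009,0.005,0.247,40,0,0,0,0.009,0.005,0.252,40,0,0,0,0.009,0.005,0.252,40,0,0,0,0.009,0.005,0.252,40,0,0,0,0.009,0.005,0.252,40])

```text
time_s: 20.4
eef_pos: [514.9, -179.4, 103.8]
tool_rot: [-0.692, 0.722, -0.001, 0.001]
force: [-0.2, 1.1, 0.3]
width: 59.1
finger_force: 66.3
```

Emit:
apply_moves(deltas=[0,0,0,0,0,0,80,0,0,0,0,0,0,80,0,0,0,0,0,0,80,0,0,0,0,0,0,80,0,0,0,0,0,-0.05,82,0,0,0,0,0,-0.1,82,0,0,0,0,0,-0.2,82,0,0,0,0,0,-0.3,82,0,0,0,0,0,-0.3,82])

```text
time_s: 21.15
eef_pos: [518.6, -180.7, 231.9]
tool_rot: [-0.693, 0.721, -0.007, 0.004]
force: [1.0, -0.5, 1.7]
width: 82.0
finger_force: 0.0
```

```bash
python3 - <<'E'
from h import *
o=ctrl.get_obs()['eef_pos'];print(o)
rel(434.2,214.2,200)
E
```

```text
[ 518.58755667 -180.70703733  231.9304198 ]
[ 518.6 -180.7  231.9] ty angle 177.75 -> [-0.9785  0.2509  0.072 ] F [ 1.  -0.5  1.7] w 82.0
```

Emit:
apply_moves(deltas=[0,0,0.2,-0.1,0.03,0,82,0,0,0.4,-0.2,0.06,0,82,0,0,0.6,-0.3,0.1,0,82,0,0,0.8,-0.4,0.13,0,82,0,0,1,-0.5,0.16,0,82,0,0,1,-0.6,0.2,0,82,0,0,1,-0.7,0.25,0,82,0,0,1,-0.8,0.25,0,82,0,0,1,-0.8,0.25,0,82,0,0,1,-0.8,0.25,0,82])

```text
time_s: 21.98
eef_pos: [427.1, 147.7, 223.2]
tool_rot: [-0.484, 0.875, 0.0, 0.001]
force: [0.3, 0.2, 0.1]
width: 81.9
finger_force: 0.0
```

Emit:
apply_moves(deltas=[0,0,0.2,0,0,0,82,0,0,0.4,0,0,0,82,0,0,0.6,0,0,0,82,0,0,0.8,0,0,0,82,0,0,1,0,0,0,82,0,0,1,0,0,0,82])

```text
time_s: 22.48
eef_pos: [427.3, 143.7, 222.8]
tool_rot: [-0.238, 0.971, -0.0, -0.0]
force: [-0.5, 0.7, 0.2]
width: 81.9
finger_force: 0.0
```

Emit:
apply_moves(deltas=[0,0,0.2,0,0,0,82,0,0,0.4,0,0,0,82,0,0,0.6,0,0,0,82,0,0,0.8,0,0,0,82,0,0,0.957,0,0,0,82,0,0,0.957,0,0,0,82,0,0,0.957,0,0,0,82])

```text
time_s: 23.07
eef_pos: [427.3, 144.0, 222.9]
tool_rot: [0.008, 1.0, -0.0, -0.0]
force: [-0.4, 0.1, 0.1]
width: 81.8
finger_force: 0.0
```

```bash
python3 - <<'E'
from h import *
topview(138)
look(lo=25,hi=54);print('side');look('side',lo=30,hi=50)
rel(434.2,214.2,104);rel(605,217.5,104)
E
```

```text
794 [46. 85. 60.] [ 513.3 -178.1] 87.1 [131.9  61.8] 138.8
699 [131. 138. 125.] [605.4 217.3] 7.2 [131.8  60.3]
side
175 [17. 40. 98.] [520.7 -73.6] -3.2 [154.9  19.3]
554 [116. 116. 106.] [606.6 220.6] 8.2 [130.8  70.5]
571 [95. 27. 20.] [436.  215.1] -1.9 [129.4  70.2]
[427.3 144.3 222.9] ty angle 89.04 -> [-0.0144  0.1751  0.2972] F [-0.1 -0.1 -0.9] w 82.2
[427.3 144.3 222.9] ty angle 89.04 -> [-0.4412  0.1905  0.2972] F [-0.1 -0.1 -0.9] w 82.2
```

Emit:
apply_moves(deltas=[0,0,0,-0.0155,0.09,0.08,82,0,0,0,-0.0155,0.175,0.15,82,0,0,0,-0.0155,0.175,0.25,82,0,0,0,-0.0155,0.175,0.35,82,0,0,0,-0.0155,0.175,0.43,82,0,0,0,-0.0155,0.175,0.5,82,0,0,0,-0.0155,0.175,0.535,82,0,0,0,-0.0155,0.175,0.545,82,0,0,0,-0.0155,0.175,0.545,82,0,0,0,-0.0155,0.175,0.545,82,0,0,0,-0.0155,0.175,0.545,40,0,0,0,-0.0155,0.175,0.545,40,0,0,0,-0.0155,0.175,0.545,40,0,0,0,-0.0155,0.175,0.545,40,0,0,0,-0.0155,0.175,0.545,40])

```text
time_s: 24.47
eef_pos: [435.6, 215.1, 6.6]
tool_rot: [0.009, 1.0, 0.001, 0.001]
force: [-1.3, -0.6, 6.9]
width: 59.3
finger_force: 66.1
```

Emit:
apply_moves(deltas=[0,0,0,0,0,-0.1,40,0,0,0,0,0,-0.2,40,0,0,0,0,0,-0.3,40,0,0,0,0,0,-0.4,40,0,0,0,0,0,-0.5,40,0,0,0,0,0,-0.6,40,0,0,0,0,0,-0.6,40])

```text
time_s: 25.05
eef_pos: [438.3, 216.6, 254.3]
tool_rot: [0.008, 1.0, 0.006, 0.008]
force: [1.6, 1.4, -0.1]
width: 58.8
finger_force: 66.8
```

```bash
python3 - <<'E'
from h import *
rel(513.5,-178,240)
E
```

```text
[438.3 216.6 254.3] ty angle 89.03 -> [-0.2042 -0.9834  0.0278] F [ 1.6  1.4 -0.1] w 58.8
```

Emit:
apply_moves(deltas=[0,0,-0.2,-0.03,-0.1,0,40,0,0,-0.4,-0.06,-0.2,0,40,0,0,-0.6,-0.09,-0.3,0,40,0,0,-0.8,-0.12,-0.4,0,40,0,0,-1,-0.15,-0.5,0,40,0,0,-1,-0.17,-0.6,0,40,0,0,-1,-0.2,-0.7,0,40,0,0,-1,-0.2,-0.8,0,40,0,0,-1,-0.2,-0.8,0,40,0,0,-1,-0.2,-0.8,0,40])

```text
time_s: 25.88
eef_pos: [508.0, -109.9, 244.2]
tool_rot: [-0.247, 0.969, 0.0, -0.001]
force: [0.5, 0.1, -2.0]
width: 59.2
finger_force: 66.6
```

Emit:
apply_moves(deltas=[0,0,-0.2,0,0,0,40,0,0,-0.4,0,0,0,40,0,0,-0.6,0,0,0,40,0,0,-0.8,0,0,0,40,0,0,-1,0,0,0,40,0,0,-1,0,0,0,40])

```text
time_s: 26.38
eef_pos: [508.3, -106.1, 244.7]
tool_rot: [-0.493, 0.87, 0.0, 0.0]
force: [-0.7, 0.6, -2.0]
width: 59.2
finger_force: 66.6
```

Emit:
apply_moves(deltas=[0,0,-0.2,0,0,0,40,0,0,-0.4,0,0,0,40,0,0,-0.6,0,0,0,40,0,0,-0.8,0,0,0,40,0,0,-0.95,0,0,0,40,0,0,-0.95,0,0,0,40,0,0,-0.95,0,0,0,40])

```text
time_s: 26.97
eef_pos: [508.6, -106.5, 244.8]
tool_rot: [-0.69, 0.724, 0.0, 0.0]
force: [-0.6, -0.0, -2.3]
width: 59.2
finger_force: 66.6
```

```bash
python3 - <<'E'
from h import *
rel(513.4,-176.6,144)
E
```

```text
[ 508.6 -106.5  244.8] ty angle 177.26 -> [ 0.1746 -0.0204  0.252 ] F [-0.6 -0.  -2.3] w 59.2
```

Emit:
apply_moves(deltas=[0,0,0,0.09,-0.01,0.02,40,0,0,0,0.175,-0.02,0.05,40,0,0,0,0.175,-0.02,0.1,40,0,0,0,0.175,-0.02,0.15,40,0,0,0,0.175,-0.02,0.2,40,0,0,0,0.175,-0.02,0.22,40,0,0,0,0.175,-0.02,0.235,40,0,0,0,0.175,-0.02,0.245,40,0,0,0,0.175,-0.02,0.251,40,0,0,0,0.175,-0.02,0.254,40,0,0,0,0.175,-0.02,0.254,40,0,0,0,0.175,-0.02,0.254,40])

```text
time_s: 27.97
eef_pos: [514.3, -177.3, 144.6]
tool_rot: [-0.691, 0.723, -0.001, 0.001]
force: [-1.3, 1.2, 2.9]
width: 58.9
finger_force: 67.1
```

Emit:
apply_moves(deltas=[0,0,0,0,0,0,80,0,0,0,0,0,0,80,0,0,0,0,0,0,80,0,0,0,0,0,0,80,0,0,0,0,0,-0.05,82,0,0,0,0,0,-0.1,82,0,0,0,0,0,-0.2,82,0,0,0,0,0,-0.25,82,0,0,0,0,0,-0.25,82])

```text
time_s: 28.72
eef_pos: [516.6, -178.2, 249.1]
tool_rot: [-0.691, 0.722, -0.005, 0.003]
force: [0.1, 0.0, -0.1]
width: 81.7
finger_force: 0.0
```

Emit:
apply_moves(deltas=[0,0,0.2,-0.1,-0.03,0,82,0,0,0.4,-0.2,-0.06,0,82,0,0,0.6,-0.3,-0.1,0,82,0,0,0.8,-0.4,-0.13,0,82,0,0,1,-0.5,-0.16,0,82,0,0,1,-0.6,-0.18,0,82,0,0,1,-0.7,-0.18,0,82,0,0,1,-0.8,-0.18,0,82,0,0,1,-0.8,-0.18,0,82,0,0,1,-0.8,-0.18,0,82])

```text
time_s: 29.55
eef_pos: [599.6, 141.3, 241.9]
tool_rot: [-0.482, 0.876, 0.0, -0.001]
force: [-0.4, 0.5, 0.1]
width: 82.0
finger_force: 0.0
```

Emit:
apply_moves(deltas=[0,0,0.2,0,0,0,82,0,0,0.4,0,0,0,82,0,0,0.6,0,0,0,82,0,0,0.8,0,0,0,82,0,0,1,0,0,0,82,0,0,1,0,0,0,82])

```text
time_s: 30.05
eef_pos: [599.7, 137.7, 242.9]
tool_rot: [-0.235, 0.972, -0.0, -0.0]
force: [-0.2, 0.1, 0.1]
width: 82.2
finger_force: 0.0
```

Emit:
apply_moves(deltas=[0,0,0.2,0,0,0,82,0,0,0.4,0,0,0,82,0,0,0.6,0,0,0,82,0,0,0.673,0,0,0,82,0,0,0.673,0,0,0,82,0,0,0.673,0,0,0,82])

```text
time_s: 30.55
eef_pos: [599.8, 138.3, 243.1]
tool_rot: [-0.064, 0.998, -0.0, -0.0]
force: [0.0, 0.2, 0.1]
width: 82.3
finger_force: 0.0
```

```bash
python3 - <<'E'
from h import *
topview(178)
look(lo=25,hi=54);print('side');look('side','s4.png',lo=30,hi=50)
rel(605,217.5,5)
E
```

```text
831 [86. 33. 28.] [ 512.7 -176.6] 87.9 [129.   61.3] 178.5
163 [120. 124. 111.] [606.7 209.2] -82.2 [60.9 33.2]
side
181 [15. 39. 97.] [520.5 -73.1] -3.7 [154.9  23.6]
565 [121. 121. 110.] [657.3 217.7] 4.9 [129.5  70.5]
[599.9 138.7 243.2] ty angle 97.31 -> [-0.0378  0.1937  0.5956] F [ 0.1 -0.2  0.3] w 81.8
```

The side view shows the white tin was knocked about 5 cm in +x. I'll step aside and measure it again from the top.

Emit:
apply_moves(deltas=[0,0,0,0.1,0,0,82,0,0,0,0.2,0,0,82,0,0,0,0.3,0,0,82,0,0,0,0.38,0,0,82,0,0,0,0.38,0,0,82,0,0,0,0.38,0,0,82])

```text
time_s: 31.2
eef_pos: [448.1, 119.6, 244.2]
tool_rot: [-0.064, 0.998, 0.0, 0.001]
force: [1.4, 0.7, 0.8]
width: 82.2
finger_force: 0.0
```

```bash
python3 - <<'E'
from h import *
look('top','t5.png',lo=25,hi=54);print('side');p,d,pc=look('side','s5.png',lo=30,hi=50)
rel(656,214.5,5)
cv2.imwrite('pics/c5.png',cv2.resize(p[120:280,230:430],None,fx=3,fy=3)[:,:,::-1])
E
```

```text
692 [132.  139.  126.5] [654.7 215. ] 6.8 [131.5  60.5]
side
188 [17. 40. 97.] [520.6 -73.6] -2.5 [155.5  20.4]
564 [116.5 116.  106. ] [657.4 217. ] 6.0 [129.5  69.7]
[449.8 120.2 243.9] ty angle 97.29 -> [-0.5402  0.168   0.5982] F [0.2 0.7 0.1] w 82.1
```

View pics/c5.png

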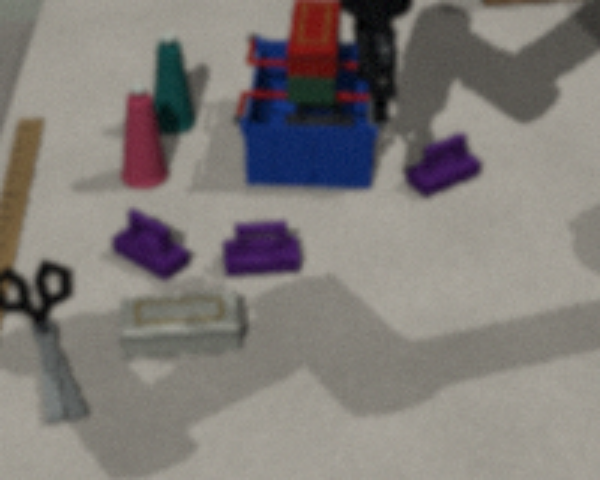

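The red and green tins are stacked squarely (crop 315,45). The white tin is now at crop (183,315), still flat. I'll pick it up.

Emit:
apply_moves(deltas=[0,0,0.016,-0.1,0.03,0,82,0,0,0.016,-0.2,0.06,0,82,0,0,0.016,-0.3,0.09,0.05,82,0,0,0.016,-0.4,0.12,0.1,82,0,0,0.016,-0.5,0.15,0.15,82,0,0,0.016,-0.537,0.169,0.2,82,0,0,0.016,-0.537,0.169,0.28,82,0,0,0.016,-0.537,0.169,0.37,82,0,0,0.016,-0.537,0.169,0.46,82,0,0,0.016,-0.537,0.169,0.54,82,0,0,0.016,-0.537,0.169,0.585,82,0,0,0.016,-0.537,0.169,0.596,82,0,0,0.016,-0.537,0.169,0.596,82,0,0,0.016,-0.537,0.169,0.596,82,0,0,0.016,-0.537,0.169,0.596,40,0,0,0.016,-0.537,0.169,0.596,40,0,0,0.016,-0.537,0.169,0.596,40,0,0,0.016,-0.537,0.169,0.596,40,0,0,0.016,-0.537,0.169,0.596,40])

```text
time_s: 32.88
eef_pos: [655.1, 214.9, 7.3]
tool_rot: [-0.059, 0.998, 0.001, 0.002]
force: [-0.4, 0.9, 6.4]
width: 59.1
finger_force: 67.5
```

Emit:
apply_moves(deltas=[0,0,0,0,0,-0.1,40,0,0,0,0,0,-0.2,40,0,0,0,0,0,-0.3,40,0,0,0,0,0,-0.4,40,0,0,0,0,0,-0.5,40,0,0,0,0,0,-0.6,40,0,0,0,0,0,-0.7,40,0,0,0,0,0,-0.7,40,0,0,0,0,0,-0.7,40])

```text
time_s: 33.63
eef_pos: [654.1, 214.4, 288.2]
tool_rot: [-0.059, 0.998, 0.002, 0.003]
force: [-0.0, -0.1, -2.6]
width: 59.1
finger_force: 66.7
```

```bash
python3 - <<'E'
from h import *
rel(513.5,-178,284)
E
```

```text
[654.1 214.4 288.2] ty angle 96.76 -> [ 0.4646 -0.9328  0.0053] F [-0.  -0.1 -2.6] w 59.1
```

Emit:
apply_moves(deltas=[0,0,-0.2,0.05,-0.1,0,40,0,0,-0.4,0.1,-0.2,0,40,0,0,-0.6,0.15,-0.3,0,40,0,0,-0.8,0.2,-0.4,0,40,0,0,-1,0.25,-0.5,0,40,0,0,-1,0.3,-0.6,0,40,0,0,-1,0.35,-0.7,0,40,0,0,-1,0.4,-0.75,0,40,0,0,-1,0.4,-0.75,0,40,0,0,-1,0.4,-0.75,0,40])

```text
time_s: 34.47
eef_pos: [527.3, -104.9, 283.0]
tool_rot: [-0.313, 0.95, 0.001, -0.002]
force: [0.8, 0.5, -1.1]
width: 59.1
finger_force: 66.5
```

Emit:
apply_moves(deltas=[0,0,-0.2,0,0,0,40,0,0,-0.4,0,0,0,40,0,0,-0.6,0,0,0,40,0,0,-0.8,0,0,0,40,0,0,-1,0,0,0,40,0,0,-1,0,0,0,40])

```text
time_s: 34.97
eef_pos: [529.9, -101.6, 283.1]
tool_rot: [-0.551, 0.834, 0.001, -0.001]
force: [0.5, 1.0, -2.5]
width: 59.2
finger_force: 66.5
```

Emit:
apply_moves(deltas=[0,0,-0.2,0,0,0,40,0,0,-0.4,0,0,0,40,0,0,-0.6,0,0,0,40,0,0,-0.69,0,0,0,40,0,0,-0.69,0,0,0,40,0,0,-0.69,0,0,0,40])

```text
time_s: 35.47
eef_pos: [530.0, -102.1, 283.9]
tool_rot: [-0.69, 0.723, 0.001, -0.001]
force: [0.7, -0.2, -1.7]
width: 59.1
finger_force: 66.5
```

```bash
python3 - <<'E'
from h import *
rel(513.8,-177,185)
E
```

```text
[ 530.  -102.1  283.9] ty angle 177.32 -> [0.189  0.0313 0.2474] F [ 0.7 -0.2 -1.7] w 59.1
```

Emit:
apply_moves(deltas=[0,0,0,0.09,0.015,0.02,40,0,0,0,0.189,0.031,0.05,40,0,0,0,0.189,0.031,0.1,40,0,0,0,0.189,0.031,0.15,40,0,0,0,0.189,0.031,0.19,40,0,0,0,0.189,0.031,0.215,40,0,0,0,0.189,0.031,0.23,40,0,0,0,0.189,0.031,0.24,40,0,0,0,0.189,0.031,0.246,40,0,0,0,0.189,0.031,0.249,40,0,0,0,0.189,0.031,0.249,40,0,0,0,0.189,0.031,0.249,40])

```text
time_s: 36.47
eef_pos: [514.9, -177.6, 186.0]
tool_rot: [-0.691, 0.723, -0.001, 0.0]
force: [-0.1, 0.3, -1.6]
width: 59.0
finger_force: 66.5
```

Emit:
apply_moves(deltas=[0,0,0,0,0,0.003,40,0,0,0,0,0,0.006,40,0,0,0,0,0,0.006,40,0,0,0,0,0,0.006,40])

```text
time_s: 36.8
eef_pos: [514.9, -177.8, 185.2]
tool_rot: [-0.691, 0.722, -0.001, 0.001]
force: [-1.8, 2.6, 6.7]
width: 59.1
finger_force: 67.6
```

Contact is confirmed, so I'll release, lift and move away.

Emit:
apply_moves(deltas=[0,0,0,0,0,-0.002,80,0,0,0,0,0,-0.002,80,0,0,0,0,0,-0.002,80,0,0,0,0,0,-0.002,80,0,0,0,0,0,-0.05,82,0,0,0,0,0,-0.1,82,0,0,0,0,0,-0.2,82,0,0,0,0,0,-0.25,82,0,0,0,-0.1,0,-0.25,82,0,0,0,-0.2,0,-0.25,82,0,0,0,-0.4,0,-0.25,82,0,0,0,-0.6,0,-0.25,82,0,0,0,-0.8,0,-0.25,82,0,0,0,-0.8,0,-0.25,82,0,0,0,-0.8,0,-0.25,82,0,0,0,-0.8,0,-0.25,82,0,0,0,-0.8,0,-0.25,82,0,0,0,-0.8,0,-0.25,82])

```text
time_s: 38.3
eef_pos: [528.4, 143.7, 282.3]
tool_rot: [-0.692, 0.722, 0.0, -0.001]
force: [0.7, -0.1, -0.8]
width: 81.7
finger_force: 0.0
```

```bash
python3 - <<'E'
from h import *
topview(218)
p,d=grab('side');q,_=grab('top')
a=cv2.resize(p[90:250,220:400],(396,352));b=cv2.resize(q[110:270,310:490],(396,352))
cv2.imwrite('pics/c6.png',np.hstack([a,b])[:,:,::-1])
E
```

```text
874 [142. 143. 121.] [ 513.9 -174.7] 87.9 [129.9  61.4] 218.7
```

View pics/c6.png

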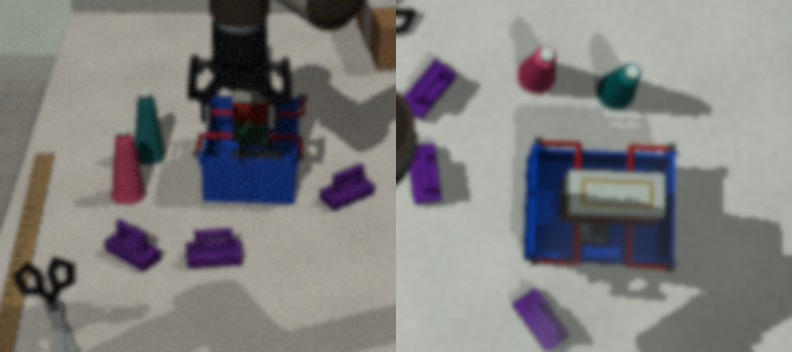

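```bash
python3 -c "
from h import *
grab('top','t7.png')"
```

```text
(no output)
```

View pics/t7.png

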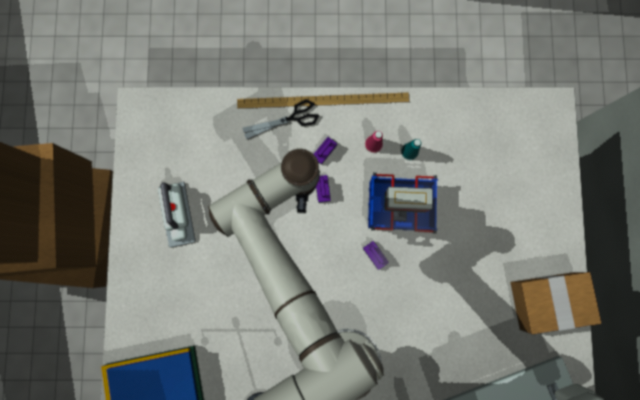

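The bench is clear of other weights and tins. The stack stands on both bails at (405,203), and the robot is clear of it, so I'll hand in.

```bash
python3 -c "
from h import *
print(ctrl.sign_off())"
```

```text
the job is handed in; nothing more can be done
None
```

The job is handed in: the one iron weight is in the tote, both bails lie flat inwards, and the green, red and white tins are stacked on them over the middle of the tote, within about 4 mm of each other by the camera; the judge's result was not shown.

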